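# Set a mandrel between centres and hold the indicator slide at its mark

### The job

Take the steel mandrel from its wooden rack, lay it in the two V rests of the balancing stand and let go, then slide the tailstock up so that the mandrel is held between both centres with no end play. Then take the upright handle of the spring-return indicator slide, pull it until the slide's pointer stands level with the point of the index clamp, and keep it there: the job finishes with the gripper still holding the handle against the spring. Leave the other things on the bench where they are.

Things in the scene. Friction and masses are not known exactly. Their poses are not given: they have to be found in the camera images.
- stand: Fixed balancing stand on a dark steel plate 235 x 350 mm, 12 mm thick, yaw up to 0.2 rad. Origin: on the bench, straight below the middle of the mandrel's final place. y: line of centres, from headstock to tailstock; x: away from the robot, across to the indicator slide. Line of centres: x = 0, z = 60 mm. Between the rests only the plate lies below the mandrel
- rest_h (a point): Steel V rest on the headstock side (stand y = -60 mm): the point where the mandrel's axis lies when seated, 60 mm above the bench. 16 mm thick along y, 90 degree V open upward, mouth 35 mm wide, V tops 63 mm above the bench. Carries the mandrel's thin part
- rest_t (a point): The same for the equal V rest on the tailstock side (stand y = +60 mm)
- head_tip (a point): Blunt tip of the fixed headstock centre, at stand y = -80 mm on the line of centres. The headstock is a grey block 44 mm wide, 45 mm long, 85 mm high, its face 20 mm behind this tip (towards -y)
- mandrel: Loose polished steel mandrel, 160 mm long, 20 mm diameter with a thicker land of 26 mm diameter over the middle 48 mm; 0.3 to 0.6 kg. Origin: its centre, on its axis; its y axis runs along it (end for end it is the same). It starts lying level in the wooden rack; grip it across the land
- rack: Fixed wooden rack left or right of the stand (in the other place lies a green impeller, 130 mm across, 70 mm high). Base 60 x 150 mm, 12 mm thick; origin: centre of its underside. Two wooden V rests 16 mm thick at y = -55 and +55 mm of its frame hold the mandrel along the rack's y, axis 50 mm above the bench
- tailstock (a joint): Position of the tailstock in m: 0 is fully back, growing as it slides along the stand's -y towards the headstock, limit 0.045. Starts at 0 to 0.012, moves with about 2 N of friction, stays where it is left. Pushing it home also pushes the mandrel along the rests (a few N more) against the headstock; with the mandrel held between both centres it reads 0.035
- tail_tip (a point): Blunt tip of the tailstock's centre, on the line of centres, at stand y = 115 mm minus the joint value. The tailstock is a grey block 36 mm wide (stand x), 16 to 85 mm above the bench, its front face 20 mm and its back face 60 mm from this tip along +y: push it at the back face or grip it across its width
- slide (a joint): Travel of the indicator slide in m: 0 is parked at the stop towards the headstock, growing as it is pulled along the stand's +y, limit 0.082. A spring pulls it back: 4.5 N at 0 plus 0.9 N per 10 mm; let go, it flies back. Black block 36 mm long (y), top 45 mm above the bench, with a chrome dial indicator (44 mm disc, top at 70 mm, stand x = 85 mm), its thin feeler pointing at the mandrel
- handle (a point): Upright flat steel handle on the slide's black block: 14 mm thick along the stand's y, 20 mm wide along x, 54 mm tall above the block, top 100 mm above the bench. This point: middle of its foot, 45 mm above the bench, stand x = 138 mm; axes as the stand's. Pinch it along y from above
- pointer (a point): Tip of the slide's small steel pointer, at stand x = 167 mm, 40 mm above the bench, at the same stand y as the middle of the handle (parked: y = -40 mm)
- mark: Index clamp: fixed small steel clamp with a brass screw, 14 mm wide, on the aluminium index bar beyond the slide; its point faces the slide. Origin: tip of the point, stand x = 169 mm, 38 mm above the bench; axes as the stand's. It is set 30 to 70 mm along +y from the parked pointer. Pointer and clamp are level when both have the same stand y
- weight_a: bystander: loose U-shaped zinc clip-on weight, 30 x 18 mm, 18 mm high, on the bench between robot and stand; origin: centre of its underside
- weight_b: bystander: a second weight like weight_a
- hex_key: bystander: loose brass L-shaped hex key, 100 mm, lying right of the stand; origin: middle of the long leg on the bench
- oil: bystander: loose grey plastic oil bottle, 48 mm diameter, 110 mm high, right of the stand; origin: centre of its underside
- spanner: bystander: loose spanner lying left of the stand; origin: its middle on the bench
Mind the look-alikes: they are no part of the job. There is more than one size of the mandrel; the one meant has the size given above.

How it is judged:
On the way, in this order (a step that is already met when the one before it is completed fails the run):
1. the mandrel lies in both V rests and has been let go (x of mandrel in the frame of stand between -0.004 and 0.004 m and z of mandrel in the frame of stand between 0.056 and 0.064 m and angle between the y axis of mandrel and the y axis of stand, either way round below 0.06 rad and contact force between the fingers and mandrel below 0.3 N), for 0.2 s.
2. the tailstock is up: the mandrel is held between both centres (x of mandrel in the frame of stand between -0.004 and 0.004 m and z of mandrel in the frame of stand between 0.056 and 0.064 m and angle between the y axis of mandrel and the y axis of stand, either way round below 0.06 rad and y of mandrel in the frame of stand between -0.005 and 0.005 m and value of joint tailstock between 0.032 and 0.039 m), for 0.2 s.
3. the slide's pointer is held at the mark by its handle (y of pointer in the frame of mark between -0.005 and 0.005 m and contact force between the fingers and slide above 2 N), for 0.3 s.
At the end, for the whole second after the job is handed in: Mandrel released in both V rests (within 4 mm across and in height, 5 mm lengthwise, 0.06 rad), tailstock at 0.032 to 0.039 m, pointer within 5 mm of the index clamp's point along the rail and still, the gripper bearing on the handle with over 2 N (all of step 2 and all of step 3 and contact force between the fingers and mandrel below 0.3 N and velocity of joint slide between -0.01 and 0.01 m/s); the arm keeps its last pose, push and grip.
It fails at once if a bystander (weight_a) is moved by more than 25 mm (distance of weight_a from where it was at the start of the episode above 0.025 m).
It fails at once if a bystander (weight_b) is moved by more than 25 mm (distance of weight_b from where it was at the start of the episode above 0.025 m).
It fails at once if a bystander (hex_key) is moved by more than 25 mm (distance of hex_key from where it was at the start of the episode above 0.025 m).
It fails at once if a bystander (oil) is moved by more than 25 mm (distance of oil from where it was at the start of the episode above 0.025 m).
It fails at once if a bystander (spanner) is moved by more than 25 mm (distance of spanner from where it was at the start of the episode above 0.025 m).
It also fails if it takes over 64 s, if anything falls off the work surface, if the arm or the gripper's body presses on something with over 40 N, if the wrist force passes 120 N, or if a joint passes its speed limit or range.

### The arm

A 7-joint arm with a two-finger parallel gripper is mounted at the origin on the work surface. World frame = base frame: x ahead of the robot, y to its left, z up, the work surface at z = 0. Lengths are in m, angles in rad, forces in N, time in s.
With the tool pointing down it reaches from about 0.425 to 0.95 m from the base axis. Payload 4.7 kg.
Tool frame: the origin (TCP) lies between the finger pads; the fingertips stand 25 mm ahead of it and the grasp point (between the pads) lies 6 mm ahead of it; x points along the fingers, z is the direction in which the jaws open and shut, and the axes are right-handed (so a half turn about x gives the same grasp; the last joint's range is limited). The gripper opens to 85 mm and grips with 20 to 120 N. Pads are 22 mm wide; open, the fingers measure 114 mm over their backs; the gripper's body (76 mm by 85 mm) begins 54 mm behind the grasp point. The pads swing forward as they close: fully open they stand 13 mm farther back than shut.
Start: joints at [-0.029, 0.469, -0.049, 1.532, 0.024, 1.141, -0.082], TCP at [0.675, 0, 0.256] pointing down, gripper open.
Joint ranges: [-2.59, 2.59], [-0.33, 1.99], [-1.39, 1.29], [0.1, 2.45], [-1.04, 4.18], [0.21, 1.99], [-2.66, 2.66]. Speed limits (rad/s): [2.57, 2.57, 3.14, 3.14, 3.14, 3.14, 3.14].

### API

Orientations are given as a 3x3 rotation matrix whose columns are the frame's x, y, z axes.
In Python, from rig import * gives the robot as it stands. Calls block until the motion is done:
- movep(position, orientation): joint-space move of the TCP to a pose.
- move_l(position, attitude=None, feed=0.15, until_force=None): straight line of the TCP; attitude=None keeps the orientation; feed is the mean speed in m/s. With until_force (N) it stops when the force on the tool has changed by that much, and returns True; else False.
- move_joints(angles): joint-space move.
- command_gripper(opening, newtons=None): finger opening in m; newtons is the grip in N (None keeps the last); returns when the fingers have stopped.
- sleep(seconds).
- inverse_kinematics(position, orientation): joint angles nearest the present ones, or None.
- sense(): the state.
- camera(name): name is "scene" or "side" or "wrist"; returns (picture, depth): 420x560x3 uint8, red, green, blue; 420x560 float32, m along the optical axis (not along the pixel's ray), 0 where there is no reading.
- camera_params(name): a dict with "K" (3x3 intrinsics, pixels), "dist" ([k1, k2, p1, p2, k3] as OpenCV has them; the pictures are not rectified), "position" and "rotation" of the camera in the world; the wrist camera has in their place "tool_from_camera" (4x4, takes a point from camera to tool coordinates, whose origin is the TCP and whose axes are the tool frame's). Camera axes: x right, y down, z forward; pixel columns grow to the right and rows downward; lengths in m; the calibration is good to about 2 mm. A picture is of the moment at which its call begins: read the wrist's pose just before it. camera_params takes no time and is no camera call.
A pose or a line that the arm cannot do raises Unreachable and nothing moves.
- finish_job(): hands the job in, once; it reports no verdict.
The state is a dict: "time_s": time; "joint_pos": joint angles; "qd": joint speeds; "joint_efforts": joint torques, N m; "position": TCP position; "tcp_rot": TCP orientation; "wrist_force": force on the tool from outside, world axes, zero at the start; "ft_torque": the same for the moment, N m; "finger_gap": finger opening in m.
Only numpy, scipy, OpenCV 4.12 (cv2) and the standard library are available. Lean on these libraries where they do the work, as an engineer would, in place of code of your own. Each camera call takes 0.05 s, during which the arm holds its last target. There are 200 camera calls.

## Working session

There is one attempt and no reset: what is moved stays moved. The work goes in short steps, each a Python script; the robot and the scene stay as the last script left them, time stands still between calls to the robot, and variables do not carry over. Pictures are saved under pics/ and viewed, about 8 in all and at most 12, crops included, and the job is handed in when it is done.

```bash
mkdir -p pics; ls
cat > h.py <<'E'
from rig import *
import numpy as np, cv2
def shot(name,tag):
    s=sense(); im,d=camera(name); p=camera_params(name)
    if name=="wrist":
        T=np.eye(4);T[:3,:3]=s["tcp_rot"];T[:3,3]=s["position"];M=T@np.array(p["tool_from_camera"])
    else:
        M=np.eye(4);M[:3,:3]=p["rotation"];M[:3,3]=p["position"]
    np.savez(f"{tag}.npz",im=im,d=d,K=np.array(p["K"]),dist=np.array(p["dist"],float),M=M)
    cv2.imwrite(f"pics/{tag}.png",im[:,:,::-1]); return load(tag)
def load(tag): return dict(np.load(f"{tag}.npz"))
def cloud(c):
    h,w=c["d"].shape; u,v=np.meshgrid(np.arange(w),np.arange(h))
    n=cv2.undistortPoints(np.stack([u,v],-1).reshape(-1,1,2).astype(float),c["K"],c["dist"]).reshape(h,w,2)
    X=np.concatenate([n*c["d"][...,None],c["d"][...,None]],-1)
    P=X@c["M"][:3,:3].T+c["M"][:3,3]; P[c["d"]==0]=np.nan; return P
def project(c,P):
    Mi=np.linalg.inv(c["M"]); return cv2.projectPoints(np.atleast_2d(P).astype(float),cv2.Rodrigues(Mi[:3,:3])[0],Mi[:3,3],c["K"],c["dist"])[0][:,0]
E
python3 - <<'E'
from h import *
for n in("scene","side"):
    c=shot(n,n+"0"); print(n,c["M"].round(3).tolist(),c["K"][0,0])
s=sense();print(s["time_s"],s["tcp_rot"])
E
```

```text
pics
scene [[0.488, 0.586, -0.646, 1.143], [0.872, -0.311, 0.377, -0.346], [0.02, -0.748, -0.663, 0.704], [0.0, 0.0, 0.0, 1.0]] 474.12787150591515
side [[0.772, -0.467, 0.431, 0.105], [-0.635, -0.563, 0.529, -0.532], [-0.004, -0.682, -0.731, 0.792], [0.0, 0.0, 0.0, 1.0]] 398.4557848081994
0.1 [[-1.80571847e-03 -5.68544181e-06  9.99998370e-01]
 [-7.79134477e-05  9.99999997e-01  5.54476108e-06]
 [-9.99998367e-01 -7.79033084e-05 -1.80571891e-03]]
```

View pics/scene0.png

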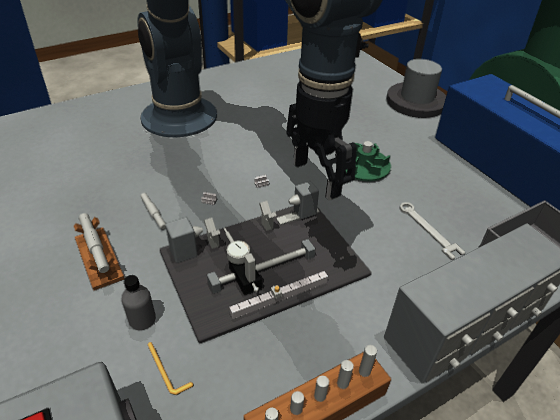

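View pics/side0.png

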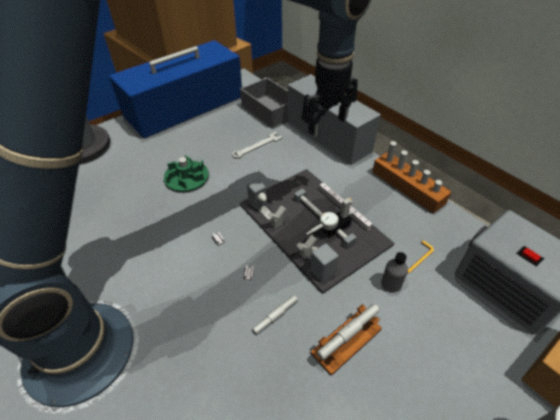

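Two mandrel-like pieces: the one in the wooden rack at scene (95,243) / side (350,332), and a thin one loose on the bench at scene (152,208) / side (275,314). The task's mandrel has a thick land and lies in the rack. I'll get coarse positions, then look closely with the wrist camera.

Run:
```python
from h import *
c=load("scene0");P=cloud(c)
for n,(u,v) in dict(mand=(95,243),thin=(152,208),head=(180,225),tail=(303,190),resth=(212,232),restt=(268,213),dial=(238,247),handle=(250,260),mark=(277,290),oil=(132,283),spanner=(430,228),key=(165,370),wa=(208,198),wb=(261,181)).items():
    print(n,np.nanmedian(P[v-1:v+2,u-1:u+2].reshape(-1,3),0).round(3))
print(np.array(camera_params("wrist")["tool_from_camera"]).round(3).tolist(),camera_params("wrist")["K"][0])
R=np.array([[0,0,1],[0,1,0],[-1,0,0.]])
# wrist camera views: above rack and above stand
m=np.nanmedian(P[242:245,94:97].reshape(-1,3),0)
h_=np.nanmedian(P[224:227,179:182].reshape(-1,3),0);t_=np.nanmedian(P[189:192,302:305].reshape(-1,3),0)
for tag,q in(("wr",[m[0]-.03,m[1],.3]),("ws",[(h_+t_)[0]/2,(h_+t_)[1]/2,.36])):
    print(tag,q,inverse_kinematics(q,R) is not None)
    try: movep(q,R); shot("wrist",tag)
    except Exception as e: print(repr(e))
print(sense()["time_s"])
a,b=[cv2.imread(f"pics/{t}.png") for t in("wr","ws")]
cv2.imwrite("pics/pair.png",cv2.resize(np.vstack([a,b]),(560,840))[:, :] if 0 else cv2.resize(np.hstack([a,b]),(800,300)))
```

```text
mand [ 0.456 -0.33   0.064]
thin [ 0.362 -0.195  0.019]
head [ 0.506 -0.179  0.085]
tail [0.527 0.079 0.086]
resth [ 0.531 -0.124  0.062]
restt [0.519 0.003 0.049]
dial [ 0.594 -0.101  0.07 ]
handle [ 0.658 -0.109  0.1  ]
mark [ 0.7   -0.079  0.05 ]
oil [ 0.622 -0.301  0.112]
spanner [0.684 0.306 0.008]
key [ 0.724 -0.298  0.   ]
wa [ 0.377 -0.073  0.013]
wb [0.384 0.061 0.014]
[[-0.001, -0.28, 0.96, -0.119], [0.001, -0.96, -0.28, 0.071], [1.0, 0.001, 0.001, 0.0], [0.0, 0.0, 0.0, 1.0]] [353.39469877   0.         277.63748244]
wr [np.float64(0.425885771095732), np.float64(-0.3304821895758041), 0.3] True
ws [np.float64(0.5161614906872996), np.float64(-0.049661071273965546), 0.36] True
2.8833
```

View pics/pair.png

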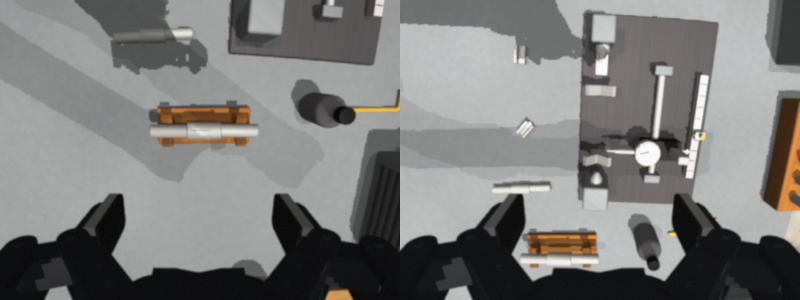

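Left crop (rack): mandrel with thicker land at about (205,131) in the rack, axis along image horizontal. The loose thin one at (152,35) has no visible land at this scale. Right crop (stand): headstock (595,195), tailstock (603,28), rests (597,160)/(600,90), handle about (683,158), mark about (700,135). Now the numeric fits plus one enlarged crop.

Run:
```python
from h import *
def rect(P,xy,r,z0,z1):
    m=(np.abs(P[...,0]-xy[0])<r)&(np.abs(P[...,1]-xy[1])<r)&(P[...,2]>z0)&(P[...,2]<z1)
    n,l,st,_=cv2.connectedComponentsWithStats(m.astype(np.uint8)); k=1+np.argmax(st[1:,4])
    Q=P[l==k]; rr=cv2.minAreaRect((Q[:,:2]*1000).astype(np.float32)); return rr,np.median(Q,0).round(4),len(Q)
c=load("ws");P=cloud(c)
for n,xy,r,z0,z1 in(("head",(.506,-.179),.05,.078,.095),("tail",(.527,.079),.05,.078,.095),("resth",(.52,-.118),.025,.05,.07),("restt",(.52,0),.03,.05,.07),("dial",(.594,-.101),.035,.06,.08),("handle",(.658,-.109),.025,.085,.11),("mark",(.70,-.079),.02,.03,.06)):
    try: print(n,rect(P,xy,r,z0,z1))
    except Exception as e: print(n,e)
for t in("wr","ws"):
  P2=cloud(load(t)); 
  Q=P2[(np.abs(P2[...,0]-.456)<.1)&(np.abs(P2[...,1]+.33)<.05)&(P2[...,2]>.052)&(P2[...,2]<.07)]
  w=np.linalg.svd(Q[:,:2]-Q[:,:2].mean(0),full_matrices=False)[2][0]
  a=(Q[:,:2]-Q[:,:2].mean(0))@w; mid=Q[:,:2].mean(0)+w*(a.max()+a.min())/2
  print(t,"mand",mid,w,np.ptp(a),Q[:,2].max(),len(Q), rect(P2,(.456,-.33),.1,.052,.07)[0])
  perp=(Q[:,:2]-mid)@np.array([-w[1],w[0]]); a2=(Q[:,:2]-mid)@w
  for lo in np.arange(-.08,.08,.016):
    k=(a2>=lo)&(a2<lo+.016); print(round(lo+.008,3),k.sum(),np.percentile(perp[k],[2,98]).round(4),np.percentile(Q[k,2],97).round(4))
im=load("wr")["im"][40:220,130:400]
im2=load("ws")["im"][160:310,390:530]
cv2.imwrite("pics/crop.png",np.hstack([cv2.resize(im,(400,300)),cv2.resize(im2,(400,300))])[:,:,::-1])
```

```text
head (((510.46771240234375, -180.0918731689453), (45.43250274658203, 44.07400131225586), 86.9378662109375), array([ 0.5106, -0.1779,  0.0856]), 1222)
tail (((524.40966796875, 91.25180053710938), (40.04318618774414, 36.775634765625), 87.6235122680664), array([0.5243, 0.0904, 0.086 ]), 1419)
resth (((527.0440673828125, -118.51126861572266), (16.353044509887695, 21.70330810546875), 84.60655975341797), array([ 0.528 , -0.1177,  0.0593]), 236)
restt (((533.336669921875, 0.24385452270507812), (16.369853973388672, 21.296232223510742), 88.17923736572266), array([5.332e-01, 4.000e-04, 6.040e-02]), 275)
dial (((592.8348388671875, -105.25064849853516), (57.923587799072266, 43.52362823486328), 25.25139045715332), array([ 0.5969, -0.1003,  0.0707]), 1125)
handle (((651.6519165039062, -104.70175170898438), (20.447086334228516, 14.409873962402344), 1.5214426517486572), array([ 0.6502, -0.1029,  0.1003]), 291)
mark (((695.4672241210938, -79.37142944335938), (40.200321197509766, 19.828001022338867), 84.63252258300781), array([ 0.6936, -0.0758,  0.0342]), 405)
wr mand [ 0.43606341 -0.33049765] [0.9999
[... 367 characters left out ...]
0.0646
0.024 320 [-0.0121  0.011 ] 0.0642
0.04 296 [-0.0165  0.0138] 0.0616
0.056 493 [-0.0228  0.021 ] 0.0615
0.072 270 [-0.0105  0.0084] 0.0615
ws mand [ 0.43585061 -0.32795809] [0.99998014 0.00630311] 0.1588272461627872 0.06526090323432887 1597 ((435.8167724609375, -329.1114196777344), (22.904733657836914, 158.97149658203125), 88.70407104492188)
-0.072 118 [-0.0091  0.0062] 0.0607
-0.056 198 [-0.0237  0.0173] 0.0612
-0.04 143 [-0.0215  0.0152] 0.0615
-0.024 143 [-0.0101  0.0082] 0.064
-0.008 174 [-0.0106  0.0089] 0.0643
0.008 172 [-0.0109  0.009 ] 0.0643
0.024 173 [-0.0123  0.0095] 0.0641
0.04 147 [-0.012  0.008] 0.0612
0.056 199 [-0.0231  0.0179] 0.0609
0.072 130 [-0.0086  0.0065] 0.0609
```

View pics/crop.png

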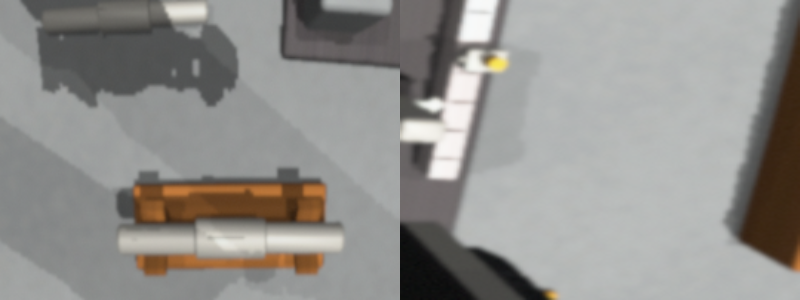

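The crop confirms that the rack piece (230,238) has a land and fits the size: 160 mm long, land top 3 mm above the thin part. The loose one is the look-alike. The stand fit agrees with the rests and the parked handle to about 1 mm: origin (0.5168,-0.0578), yaw -0.051. Next I take the mark close-up, then grasp.

```bash
cat >> h.py <<'E'
O=np.array([.5168,-.0578]); YAW=-.0513
ex=np.array([np.cos(YAW),np.sin(YAW)]); ey=np.array([-ex[1],ex[0]])
def W(x,y,z): return np.append(O+ex*x+ey*y,z)
def S(p): d=np.asarray(p)[:2]-O; return np.array([d@ex,d@ey,p[2]])
def Rz(a): # tool down, jaw axis at heading a
    z=np.array([np.cos(a),np.sin(a),0]);x=np.array([0,0,-1.]);return np.c_[x,np.cross(z,x),z]
E
python3 - <<'E'
from h import *
movep(W(.16,-.075,.19),Rz(YAW)); sleep(.2); c=shot("wrist","wm")
im=c["im"]; u,v=project(c,W(.168,-.01,.04))[0]; print(u,v,S(c["M"][:3,3]))
y0,x0=int(max(0,v-90)),int(max(0,u-120))
cv2.imwrite("pics/wmc.png",cv2.resize(im[y0:y0+180,x0:x0+240],None,fx=3.3,fy=3.3)[:,:,::-1]); print(x0,y0)
a=np.pi/2+.007
m=[.4360,-.3308]
command_gripper(.06,40)
movep([*m,.16],Rz(a)); print(sense()["joint_pos"])
print(move_l([*m,.058],feed=.08,until_force=15))
command_gripper(.0,50); s=sense(); print(s["finger_gap"],s["position"],s["wrist_force"],s["time_s"])
E
```

```text
286.65506289625506 119.54730375931408 [ 0.16023519 -0.00342755  0.31087979]
166 29
[ 0.85291329  0.39485552 -0.35509914  1.92120623  0.17780057  0.8551952
  1.98388521]
False
0.02436045705325203 [ 0.43617502 -0.33212667  0.05861726] [-1.3039067  -3.21216308  2.80282501] 7.9917
```

View pics/wmc.png

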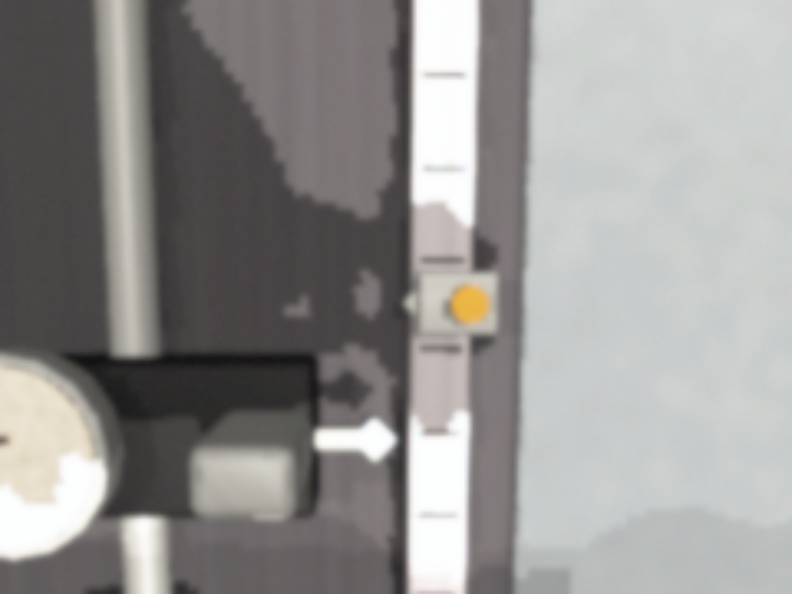

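Close-up: clamp tip at crop (405,302), parked pointer tip at (397,440), handle top at about (243,485). The grip closed at 24 mm on the land. Now I lift and place.

Run:
```python
from h import *
c=load("wm")
def ray(u,v,z):
    n=cv2.undistortPoints(np.array([[[166+u/3.3,29+v/3.3]]]),c["K"],c["dist"])[0,0]
    d=c["M"][:3,:3]@[*n,1]; o=c["M"][:3,3]; return S(o+d*(z-o[2])/d[2])
print("mark",ray(405,302,.038),"pointer",ray(397,440,.040))
zg=sense()["position"][2]
move_l([.436,-.332,.2],feed=.15); s=sense(); print(s["finger_gap"],s["wrist_force"])
movep(W(0,.005,.2),Rz(YAW)); s=sense(); print(s["joint_pos"],s["time_s"])
shot("wrist","wp")
move_l(W(0,.005,zg+.018),feed=.1)
print(move_l(W(0,.005,zg+.0085),feed=.02,until_force=8)); s=sense(); print(S(s["position"]),zg,s["wrist_force"],s["finger_gap"])
```

```text
mark [ 0.16961987 -0.01075471  0.038     ] pointer [ 0.16798884 -0.04202306  0.04      ]
0.02413453250504175 [-0.11467165 -0.31581668 -3.33188323]
[ 0.19231587  0.28820532 -0.20534344  1.95273251  0.07387545  0.90813762
 -0.1021087 ] 10.925
True
[-0.00056886  0.00494032  0.06869189] 0.05861725624713783 [-0.8835889   0.03934958  2.64473095] 0.023954219613018836
```

View pics/wp.png

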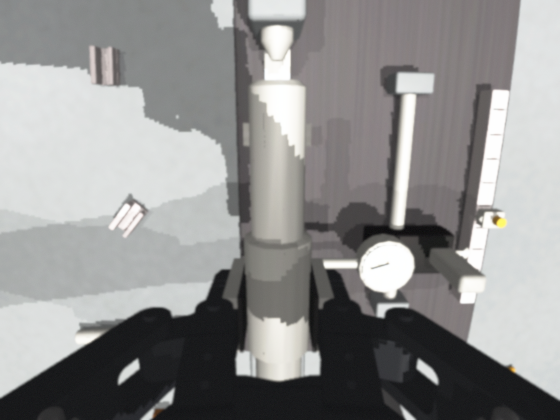

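In the image the mandrel is centred over the rests and held at the land, and the bystanders are undisturbed. Contact came exactly 10 mm above the rack grasp height, so it is seated. Now I release and measure.

Run:
```python
from h import *
zg=.0586
command_gripper(.05,40); sleep(.3)
s=sense(); print(s["finger_gap"],s["wrist_force"])
move_l(W(0,.005,.2),feed=.15)
movep(W(0,.03,.30),Rz(YAW)); sleep(.2)
P=cloud(shot("wrist","wq")); d=P[...,:2]-O; x=d@ex;y=d@ey;z=P[...,2]
k=(abs(x)<.012)&(abs(y)<.095)&(z>.064)&(z<.08)
print("mandrel y range",np.nanpercentile(y[k],[.5,99.5]))
for lo in(-.075,-.05,-.02,0,.02,.035,.07):
    q=(abs(y-lo-.004)<.006)&(abs(x)<.02)&(z>.055)&(z<.08); print(lo,np.nanmedian(x[q]),np.nanpercentile(x[q],[3,97]),np.nanpercentile(z[q],95))
k=(abs(x)<.03)&(y>.1)&(y<.21)&(z>.08)&(z<.092); print("tail y",np.nanpercentile(y[k],[1,99]),"x",np.nanpercentile(x[k],[1,99]),sense()["time_s"])
```

```text
0.05016338262903392 [-0.59849134  0.82861375 -0.23633416]
mandrel y range [-0.09368624  0.08493953]
-0.075 -0.0005652298642836411 [-0.01807549  0.01789649] 0.0708853955623839
-0.05 0.00047628320708794074 [-0.00918075  0.0166241 ] 0.07112393857291488
-0.02 -0.000586414882035124 [-0.01210249  0.01086183] 0.07389556545083248
0 0.00040770721364888064 [-0.01192815  0.01175955] 0.07413231970537526
0.02 0.0003857003843487346 [-0.01176037  0.01265516] 0.07421796511862389
0.035 -0.00013033306996020224 [-0.00970714  0.00945347] 0.07123678124337723
0.07 0.0003179348229902858 [-0.00949249  0.00917665] 0.0714137858205627
tail y [0.12883274 0.16784174] x [-0.01754949  0.01780579] 15.225
```

View pics/wq.png

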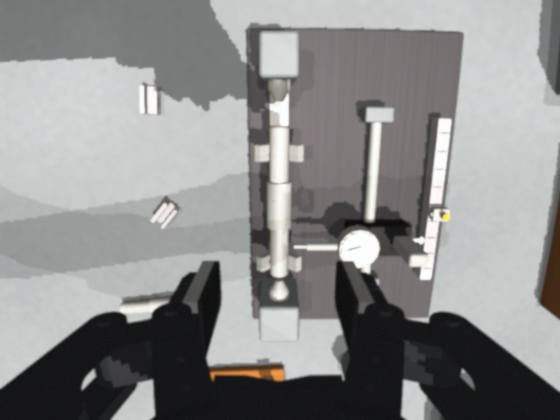

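The picture shows the mandrel in both rests (279,150)/(279,260), on the line of centres, end at y≈+85 mm, top 71–74 mm (level). Next is the tailstock, at about 0.0065.

Run:
```python
from h import *
yt=.1485
movep(W(0,yt,.16),Rz(YAW)); command_gripper(.06,40)
print(move_l(W(0,yt,.073),feed=.1,until_force=15))
command_gripper(0,30); s=sense(); print(s["finger_gap"],S(s["position"]),s["wrist_force"]); y0=S(s["position"])[1]
# approach, then press home until force rises
print(move_l(W(0,y0-.018,.073),feed=.04,until_force=15), sense()["wrist_force"])
print(move_l(W(0,y0-.0325,.073),feed=.012,until_force=15))
sleep(.3); s=sense(); print("moved",y0-S(s["position"])[1],s["wrist_force"]@np.append(ey,0),s["finger_gap"],s["time_s"])
command_gripper(.06); move_l(W(0,S(s["position"])[1],.2),feed=.15)
movep(W(0,.0,.30),Rz(YAW)); sleep(.2)
P=cloud(shot("wrist","wt")); d=P[...,:2]-O; x=d@ex;y=d@ey;z=P[...,2]
k=(abs(x)<.03)&(y>.08)&(y<.21)&(z>.08)&(z<.092); print("tail y",np.nanpercentile(y[k],[1,99]))
k=(abs(x)<.03)&(y>-.16)&(y<-.09)&(z>.08)&(z<.092); print("head y",np.nanpercentile(y[k],[1,99]))
k=(abs(x)<.012)&(abs(y)<.06)&(z>.0725)&(z<.078); print("land y",np.nanpercentile(y[k],[1,99]))
```

```text
False
0.03539074705231461 [-0.00061029  0.14860932  0.07371677] [-3.76157496  0.2433505   4.34287889]
False [-4.6685896   0.26961303  7.91700958]
False
moved 0.03008534971523541 6.358254718263941 0.035846162909369574 19.8667
tail y [0.09887072 0.13811228]
head y [-0.14364616 -0.10072444]
land y [-0.02419408  0.02366688]
```

View pics/wt.png

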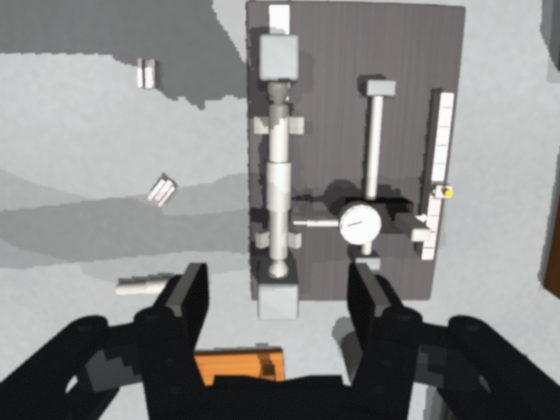

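Tailstock head is up against the mandrel: land centred at y≈-0.3 mm, tail block at j≈0.0355. Now the handle.

Run:
```python
from h import *
R=Rz(YAW-np.pi/2)
command_gripper(.05,60)
movep(W(.138,-.0405,.2),R); print(sense()["joint_pos"])
print(move_l(W(.138,-.0405,.087),feed=.1,until_force=15))
command_gripper(0,60); s=sense(); y0=S(s["position"])[1]; print(s["finger_gap"],S(s["position"]),s["wrist_force"])
move_l(W(.138,y0+.0313,.087),feed=.04); sleep(.4)
s=sense(); print("pulled",S(s["position"])[1]-y0,s["wrist_force"]@np.append(ey,0),s["finger_gap"],s["time_s"])
c=shot("wrist","wh"); shot("scene","sh")
for p in(W(.167,-.010,.04),): print(project(c,p),project(load("sh"),p))
u,v=project(c,W(.167,-.01,.04))[0].astype(int)
a=c["im"][max(0,v-70):v+70,max(0,u-90):u+90]; print(max(0,u-90),max(0,v-70),a.shape)
u,v=project(load("sh"),W(.167,-.01,.04))[0].astype(int); b=load("sh")["im"][v-45:v+45,u-45:u+45]
cv2.imwrite("pics/fin.png",np.hstack([cv2.resize(a,(450,350)),cv2.resize(b,(350,350))])[:,:,::-1])
```

```text
[ 0.09032205  0.49232412  0.00828538  1.63057055 -0.00473679  1.01842062
 -1.5211995 ]
False
0.013086121084470886 [ 0.1382323  -0.0409646   0.08760027] [-1.50200701 -0.91158708  3.87411011]
pulled 0.02783599170826566 -7.044263543243258 0.01312963095795165 26.7333
[[270.17154619 201.95500894]] [[273.17775577 285.76308085]]
180 131 (140, 180, 3)
```

View pics/fin.png

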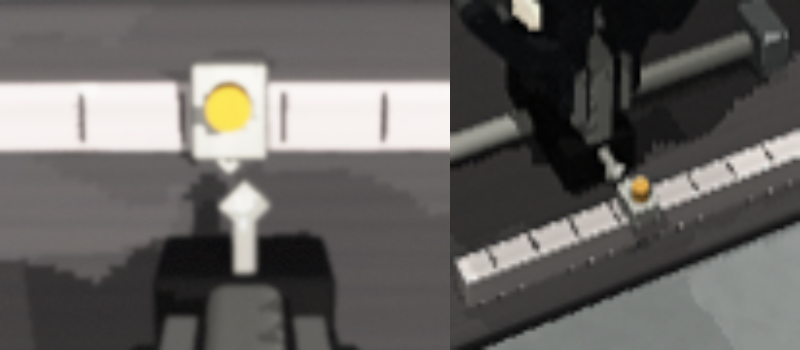

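The left crop shows the pointer at (244,187) and the clamp tip at (230,167). The pointer is about 3.6 mm short, which matches the measured pull of 27.8 against 31.3 mm. I'll correct it.

Run:
```python
from h import *
p=S(sense()["position"]); 
move_l(W(.138,-.04096+.0313+.0038,.087),feed=.03); sleep(.5)
s=sense(); print("pulled",S(s["position"])[1]+.04096,s["wrist_force"]@np.append(ey,0),s["finger_gap"],np.abs(s["qd"]).max(),s["time_s"])
c=shot("wrist","wh2"); c2=shot("scene","sh2")
a=c["im"][131:271,180:360]
b=c2["im"][150:350,150:340]
P=cloud(c2); d=P[...,:2]-O; x=d@ex;y=d@ey;z=P[...,2]
k=(abs(x)<.03)&(y>.08)&(y<.21)&(z>.08)&(z<.092); print("tail y",np.nanpercentile(y[k],[1,99]),k.sum())
cv2.imwrite("pics/fin2.png",np.hstack([cv2.resize(a,(450,350)),cv2.resize(b,(332,350))])[:,:,::-1])
```

```text
pulled 0.03147146571243413 -7.175251693420926 0.01336083394980813 0.0014864253535321883 27.6083
tail y [0.10548288 0.13734193] 154
```

View pics/fin2.png

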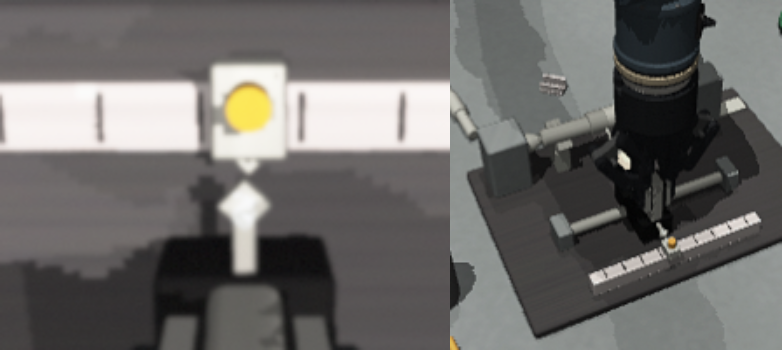

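The pointer at (244,187) and the clamp tip at (248,167) are now level within about 1 mm. The arm is still, the grip holds against the spring with about 7 N, and the mandrel is seated.

Run:
```python
from h import *
finish_job(); s=sense(); print(s["time_s"],s["finger_gap"],S(s["position"]))
```

```text
the job is handed in; nothing more can be done
the job is handed in; nothing more can be done
```

The job is handed in, at about 28 s of the 64 s allowed; no verdict is reported. The mandrel was moved from the rack into both V rests and let go. The tailstock was then slid up, and the gripper is still holding the indicator slide's handle against its spring.

My last checks showed:
- **Mandrel:** it lies on the line of centres within about 1 mm. It is level, and its middle is at stand y of about -0.3 mm.
- **Tailstock:** the picture gives about 0.0365, against 0.035 nominal and an allowed 0.032 to 0.039. The push ended at its commanded position with 6 N and never reached its 15 N stop, so contact with the mandrel is judged from the pictures and positions rather than from a clear force rise.
- **Slide:** the first pull stopped about 3.5 mm short because the arm gave under the spring, so I corrected it. The pointer now stands within about 1 mm of the index clamp's point. The wrist reads 7 N along the rail, the handle is gripped at 13 mm and the arm is still.
- **Bystanders:** I did not measure them, but the arm kept clear of them and those in view looked undisturbed.

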